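# Take the moisture probe from its bayonet dock and hold it on the marked spot

## Robot

A 7-joint arm with a two-finger parallel gripper is mounted at the origin on the work surface. World frame = base frame: x ahead of the robot, y to its left, z up, the work surface at z = 0. Lengths are in m, angles in degrees, forces in N, time in s.
With the tool pointing down it reaches from about 0.425 to 0.875 m from the base axis. Payload 4.7 kg.
Tool frame: the origin (TCP) lies at the very end of the fingers, on their centre line; the grasp point (between the pads) lies 19 mm behind it; z points along the fingers, y is the line along which they close (so a half turn about z gives the same grasp; the last joint's range is limited). The gripper opens to 87 mm and grips with 3 to 60 N. Pads are 19 mm wide; open, the fingers measure 117 mm over their backs; the gripper's body (75 mm by 190 mm) begins 51 mm behind the grasp point.
Start: joints at [76.897, 18.392, -4.016, 83.108, 1.295, 78.541, -3.26], TCP at [0.156, -0.631, 0.192] pointing down, gripper open.
Joint ranges: [-163.93, 163.93], [-17.29, 119.83], [-79.2, 71.16], [3.27, 140.29], [-89.18, 269.18], [5.43, 117.66], [-154.24, 154.24]. Speed limits (degrees/s): [147.25, 147.25, 180, 180, 180, 180, 180].

## Interface

Orientations are given as [roll, pitch, yaw] about the fixed x, y, z axes, in that order (R = Rz(yaw) Ry(pitch) Rx(roll)).
In Python, from cell import telemetry, cams, env gives the robot as it stands.
- The arm moves only by the tool arm_command, never from a script. Its argument "series" is text: rows parted by semicolons, each of 5 numbers parted by spaces: the shift along the tool's x, y, z in mm, then the turn about the tool's z in rad, then the closure in counts, from 0 (fully open) to 255 (shut). A call has 1 to 20 rows; each row shifts and turns the commanded pose from where the row before left it, along the tool's axes as they then stand; what a row does not reach is not made up. A row lasts 1/12 s, in which the tool goes at most 41.7 mm and 7.16 degrees, less where a joint would pass 70% of its speed; a pose out of reach is approached as far as the arm can. A call is refused whole if a number of a shift passes 41.7 or a number of a turn 0.125, either way. A call with a gripper value outside its range is refused whole. The fingers move at their own pace and stop on an object; "squeeze" is the grip in N (left out, the last holds). Time passes only in rows, so rows that do not move let the fingers close. It gives the time, the measured TCP pose, the force, the opening and the grip force at its end, in the units of the state.
- telemetry.get_obs(): the state, without advancing time (a new reading comes with each control period).
- cams.read_camera(name): name is "side" or "top"; returns the picture (420x560x3 uint8, blue, green, red); there is no depth.
- cams.calibration(name): a dict with "K" (3x3 intrinsics, pixels), "dist" ([k1, k2, p1, p2, k3] as OpenCV has them; the pictures are not rectified), "origin" and "rotation" of the camera in the world. Camera axes: x right, y down, z forward; pixel columns grow to the right and rows downward; lengths in m; the calibration is good to about 2 mm. A picture is of the moment at which its call begins. calibration takes no time and is no camera call.
- env.sign_off(): hands the job in; it is judged then, once.
The state is a dict: "time_s": time; "qpos": joint angles; "joint_velocities": joint speeds; "effort": joint torques, N m; "tool_pos": TCP position; "tool_rot": TCP orientation; "force": force on the tool from outside, world axes, zero at the start; "wrist_torque": the same for the moment, N m; "grip_width": finger opening in m; "grasp_force": force on a finger pad.
Only numpy, scipy, OpenCV 4.12 (cv2) and the standard library are available. Lean on these libraries where they do the work, as an engineer would, in place of code of your own. Each camera call takes 0.05 s, during which the arm holds its last target. There are 200 camera calls.

## Task

Check the timber's moisture: turn the yellow probe anticlockwise (seen from above) in its dock until it unlocks, lift it out, and hold its spring tip on the centre of the red ring on the sloping plank, square to the plank's face (leaning with it, not upright). Press gently, so that the spring tip is pushed about half way in and not bottomed out, and finish while still holding the probe there, steady in the gripper. Leave the glue bottle, the dark offcut and the screwdriver where they are.

Things in the scene. Friction and masses are not known exactly. Their poses are not given: they have to be found in the camera images.
- probe: Loose yellow moisture probe, about 180 g, upright in the dock. Origin on its axis at the shoulder (underside of the black collar), z from tip to handle. z 0 to 40 mm: round black collar, 34 mm diameter. Two steel lugs on the collar along +x and -x reach 26 mm from the axis, 8 mm wide, at z 17.5 to 23.5 mm. z 40 to 115 mm (its top): yellow grip. The spring tip reaches 20 mm below the shoulder.
- probe_grip (a point): middle of the probe's yellow grip, on the axis, 77.5 mm above the shoulder; the grip is 30 by 30 mm, 75 mm long, its flat faces (with black rubber patches) square to the probe's x and y, a small green screen on top. Axes as the probe's.
- tip (a joint): how far the spring tip is pushed into the probe, m: 0 = fully out, 0.014 = bottomed out; half way is 0.007. The spring takes about 0.7 N to start and 350 N per m more, so 3.2 N at half way; straight along the probe's axis.
- tip_end (a point): the very end of the probe's spring tip (a brass ball of 12 mm diameter), on the probe's axis, 20 mm below the shoulder when not pressed; it moves with the spring tip. z points along the probe's axis towards the handle.
- dock: Fixed black and grey dock, 84 by 84 mm, 60 mm high; origin at the centre of its underside, z up. The probe's shoulder rests on a ledge at z 28 mm, the collar in a round socket (37 mm wide, top at z 44 mm), the spring tip free in a hole below. At the start the probe's x lies within 0.1 rad of the dock's x, its lugs trapped under two black roofs with red marks at the dock's +x and -x.
- dock_socket (a point): on the dock's axis, level with its top (60 mm). Roof undersides are at 54.5 mm. Clockwise is blocked. Turned anticlockwise from above, almost without friction, the lugs clear the roofs at 0.65 rad between the probe's and the dock's x, are at the green marks at 0.92 rad and meet stop posts at about 1.2 rad. Then the probe lifts straight up; its tip is above the dock after 52 mm of lift.
- plank: Fixed pale plank, 160 (along the slope) by 240 (along y) by 30 mm, lying at a slope of 20 degrees (0.35 rad) on a plywood rest; low edge towards the plank's -x, high edge towards +x. Origin under its middle, on the table, z up. The middle of its upper face is about 68 mm high, the highest edge about 95 mm. It has two small brown knots, which are not marks.
- spot_centre (a point): centre of the marked spot on the plank's upper face: a red ring of 32 mm outer and 22 mm inner diameter on white, with a red dot in its middle. z is square to the plank's face, pointing out of it; y lies level along the plank. It lies on the plank's middle line, up to 60 mm to either side of the middle.
- glue: white glue bottle with an orange cap, 56 mm diameter, 140 mm tall, loose, to be left alone; origin at the centre of its underside
- offcut: dark wooden offcut, 55 by 100 by 45 mm, loose, to be left alone; origin at the centre of its underside
- screwdriver: red-handled screwdriver lying on the table, loose, to be left alone; it lies along its own x
There are look-alikes about, which are no part of the job. Of the things that look like the dock, take the one that is farthest from the robot's base at the start. What is shaped like the probe but pink is not meant.

How it is judged:
By the outcome, as a careful person would: the job done as asked, in the order asked, and still so for the second after the job is handed in, while the arm keeps its last pose, push and grip.
It also fails if it takes over 45 s, if anything falls off the work surface, if the arm or the gripper's body presses on something with over 40 N, if the wrist force passes 120 N, or if a joint passes its speed limit or range.

## Working session

There is one attempt and no reset: what is moved stays moved. The work goes in short steps, Python scripts to look and compute and a tool call to move; the robot and the scene stay as the last step left them, time stands still between calls to the robot, and variables do not carry over. Pictures are saved under pics/ and viewed, at most 10 in all, crops included, and the job is handed in when it is done.

Besides the shell and the picture viewer there is one more tool, called after "Emit:" as a command line: name --argument value ..., lists and objects as JSON in quotes. arm_command: Moves the arm, as the interface text tells. Its arguments: {"type":"object","properties":{"series":{"type":"string"},"squeeze":{"type":"number"}},"required":["series"]}

```bash
mkdir -p pics
python3 - <<'E'
from cell import telemetry,cams
import cv2
for n in("top","side"):
    cv2.imwrite(f"pics/{n}0.png",cams.read_camera(n)); c=cams.calibration(n); print(n,c)
print(telemetry.get_obs())
E
```

```text
top {'K': array([[398.43121906,   0.        , 276.72508663],
       [  0.        , 398.43121906, 210.40097302],
       [  0.        ,   0.        ,   1.        ]]), 'dist': array([-0.01094308,  0.        ,  0.        ,  0.        ,  0.        ]), 'origin': array([0.4324285 , 0.03247831, 1.06079594]), 'rotation': array([-174.19402986,    1.54127563,  -89.31479785])}
side {'K': array([[417.1419852 ,   0.        , 284.00900785],
       [  0.        , 417.1419852 , 204.45358085],
       [  0.        ,   0.        ,   1.        ]]), 'dist': array([-0.00058176,  0.        ,  0.        ,  0.        ,  0.        ]), 'origin': array([ 0.22321892, -0.62038627,  0.83463655]), 'rotation': array([-136.35303141,    0.20646478,  -24.28262078])}
{'time_s': 0.1, 'qpos': array([76.89739299, 18.43585792, -4.0149445 , 83.16771426,  1.29779326,
       78.53959367, -3.26013069]), 'joint_velocities': array([-6.15255150e-05, -2.71789892e-01, -5.92785966e-02, -1.54365091e-01,
        7.01566220e-03, -2.06699983e-02,  8.22161493e-02]), 'effort': array([-4.65205339e-04, -4.92572558e+01, -4.05943561e-01, -3.13398528e+01,
       -6.40379847e-02,  3.95157037e-02,  4.81832558e-05]), 'tool_pos': array([ 0.15605914, -0.6304339 ,  0.19076074]), 'tool_rot': array([-1.79902217e+02,  8.28255836e-03,  1.39120740e+01]), 'force': array([-0.3428717 ,  0.53492289, -1.06355868]), 'wrist_torque': array([0.01540037, 0.03426098, 0.0100976 ]), 'grasp_force': 0.0, 'grip_width': 0.08698126850072095}
```

View pics/top0.png

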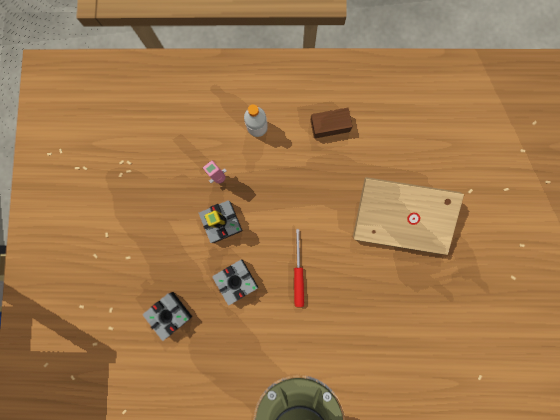

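View pics/side0.png

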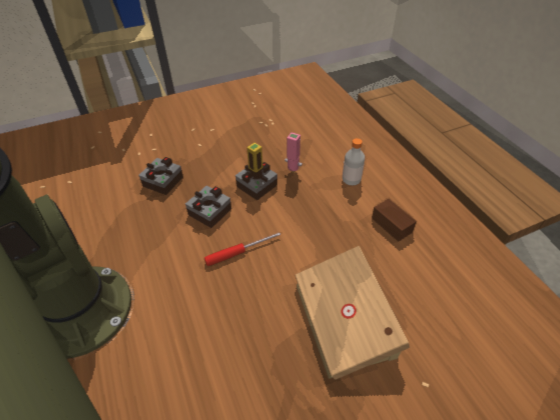

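The dock-like things in the top view are at (220,222) holding the yellow probe, (235,283), and (167,316). The base is at about (300,410), so (220,222) is the farthest dock and the one meant. The pink one at (215,173) is a decoy. The spot is at (413,218) in the top view and (348,311) in the side view. Next is an enlarged crop to confirm this.

```bash
cat > h.py <<'E'
import numpy as np,cv2
from scipy.spatial.transform import Rotation as R
from cell import cams
def rays(n,uv):
    c=cams.calibration(n); uv=np.array(uv,float).reshape(-1,1,2)
    p=cv2.undistortPoints(uv,c["K"],c["dist"]).reshape(-1,2)
    d=np.c_[p,np.ones(len(p))]@R.from_euler("xyz",c["rotation"],degrees=True).as_matrix().T
    return c["origin"],d
def onz(n,uv,z):
    o,d=rays(n,uv); return o+d*((z-o[2])/d[:,2])[:,None]
def tri(a,b):
    o1,d1=rays("top",a);o2,d2=rays("side",b);d1=d1[0];d2=d2[0]
    s=np.linalg.lstsq(np.c_[d1,-d2],o2-o1,rcond=None)[0]
    p,q=o1+s[0]*d1,o2+s[1]*d2; return (p+q)/2,np.linalg.norm(p-q)
def proj(n,P):
    c=cams.calibration(n); M=R.from_euler("xyz",c["rotation"],degrees=True).as_matrix().T
    return cv2.projectPoints(np.array(P,float).reshape(-1,3),cv2.Rodrigues(M)[0],-M@c["origin"],c["K"],c["dist"])[0].reshape(-1,2)
E
python3 - <<'E'
from h import *
t=cv2.imread("pics/top0.png");s=cv2.imread("pics/side0.png")
def crop(i,u,v,w,h,k): return cv2.resize(i[v:v+h,u:u+w],None,fx=k,fy=k,interpolation=cv2.INTER_CUBIC)
a=np.vstack([np.hstack([crop(t,190,190,64,64,6)[:300*2//2+84],crop(s,225,135,64,64,6)])])
b=np.hstack([crop(t,350,170,128,70,3),crop(s,290,270,128,70,3)])
cv2.imwrite("pics/c1.png",np.vstack([a,b])); print(np.vstack([a,b]).shape)
print("spot",tri((413.5,218),(348,311)))
for n,i,(u,v,w,h) in(("top",t,(400,205,28,28)),("side",s,(335,298,28,28))):
    c=i[v:v+h,u:u+w].astype(int); m=(c[...,2]>c[...,1]+90)&(c[...,2]>c[...,0]+70)
    y,x=np.nonzero(m); print(n,x.mean()+u,y.mean()+v,len(x),np.ptp(x),np.ptp(y))
E
```

```text
(594, 768, 3)
spot (array([ 0.51744661, -0.27988365,  0.06603458]), np.float64(1.8038237346653544e-05))
top 413.5263157894737 218.42105263157896 57 12 11
side 348.9032258064516 310.88709677419354 62 14 13
```

View pics/c1.png

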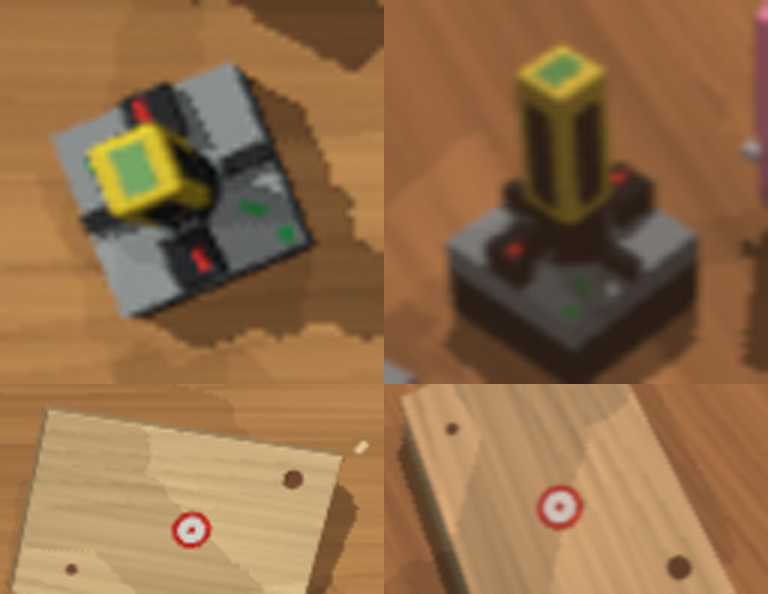

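The crop confirms the yellow probe stands in the farthest dock. The roofs with red marks are at about (213,208) and (224,233), and the probe top is at about (212,219). The ring lies on the plank, clear of both knots.

Run:
```python
from h import *
np.set_printoptions(precision=4,suppress=True)
f=lambda L:[(190+a/6,190+b/6) for a,b in L]
P=onz("top",f([(50,135),(235,65),(312,243),(130,318)]),0.044)
print(P,P.mean(0),np.linalg.norm(np.diff(P,axis=0),axis=1))
for i,j in((0,1),(1,2),(3,2),(0,3)): d=P[i]-P[j]; print("dock edge",np.degrees(np.arctan2(d[1],d[0]))%180)
M=onz("top",f([(140,108),(202,260)]),0.06); print("marks",M.mean(0),np.degrees(np.arctan2(*(M[1]-M[0])[1::-1]))%180)
# probe top
g=f([(88,157),(153,123),(185,185),(110,220)])
T=onz("top",g,0.143);print("probe top",T,T.mean(0),np.linalg.norm(np.diff(T,axis=0),axis=1))
for i,j in((0,1),(1,2),(3,2),(0,3)): d=T[i]-T[j]; print(np.degrees(np.arctan2(d[1],d[0]))%90)
print("tri top",tri((190+135/6,190+172/6),(225+(562-384)/6,135+72/6)))
C=[tri(a,b) for a,b in(((366,179),(361,250)),((463,193),(404,342)),((449,254),(333,375)),((356,242),(298,283)),((374,231.5),(312.5,285)),((447.5,201.5),(388,331)),((413.5,218.4),(348.6,310.9)))]
for c in C: print("plank",c)
```

```text
[[0.5282 0.2633 0.044 ]
 [0.5592 0.1842 0.044 ]
 [0.483  0.1494 0.044 ]
 [0.4502 0.2265 0.044 ]] [0.5052 0.2058 0.044 ] [0.085  0.0838 0.0838]
dock edge 111.39278425646673
dock edge 24.549563247327626
dock edge 113.03571163729683
dock edge 25.2584728461982
marks [0.5066 0.2077 0.06  ] 23.624558829964258
probe top [[0.5105 0.2257 0.143 ]
 [0.5239 0.2008 0.143 ]
 [0.5    0.1877 0.143 ]
 [0.4861 0.2164 0.143 ]] [0.5051 0.2076 0.143 ] [0.0284 0.0273 0.0319]
28.369671405135094
28.648353993353524
25.70967193438527
20.8878386238631
tri top (array([0.5066, 0.2069, 0.142 ]), np.float64(0.0036506652219409036))
plank (array([ 0.6155, -0.1625,  0.0767]), np.float64(0.00571584584737842))
plank (array([ 0.5742, -0.3913,  0.0912]), np.float64(0.007180492725329538))
plank (array([ 0.4308, -0.3742,  0.0438]), np.float64(0.003041980846879824))
plank (array([ 0.4627, -0.1473,  0.0173]), np.float64(0.010924538400277609))
plank (array([ 0.4843, -0.1854,  0.05  ]), np.float64(0.0012439937926188417))
plank (array([ 0.5575, -0.3574,  0.086 ]), np.float64(0.0011919219528993758))
plank (array([ 0.5174, -0.2801,  0.0666]), np.float64(0.002173849494216557))
```

Emit:
arm_command --series "14 -10 0 0 0;28 -19 0 0 0;28 -19 0 0 0;28 -19 0 0 0;28 -19 0 0 0;28 -19 0 0 0;28 -19 0 0 0;28 -19 0 0 0;28 -19 0 0 0;28 -19 0 0 0;28 -19 0 0 0;28 -19 0 0 0;28 -19 0 0 0;28 -19 0 0 0;28 -19 0 0 0;23 -22 0 0 0;9 -34 0 0 0;9 -34 0 0 0;9 -34 0 0 0;9 -34 0 0 0"

```text
time_s: 1.77
tool_pos: [0.5028, -0.0961, 0.1913]
tool_rot: [-180.0, 0.0, 13.9]
force: [-0.0, 0.2, 0.3]
grip_width: 0.0869
grasp_force: 0.0
```

```bash
cat >> h.py <<'E'
from cell import telemetry
def st():
    o=telemetry.get_obs(); print("t",round(o["time_s"],2),"pos",o["tool_pos"].round(4),"rot",o["tool_rot"].round(2),"F",o["force"].round(2),"q",o["qpos"].round(0),"grip",round(o["grip_width"],4),round(o["grasp_force"],1)); return o
def go(x,y,z=None):
    o=st(); d=np.array([x,y,o["tool_pos"][2] if z is None else z])-o["tool_pos"]
    print("tool shift mm",(R.from_euler("xyz",o["tool_rot"],degrees=True).inv().apply(d)*1000).round(1))
E
python3 - <<'E'
from h import *
go(.506,.207)
a=onz("top",[(366,179),(463,193)],.095);b=onz("top",[(356,242),(449,254)],.0406)
for p in(a,b): d=p[0]-p[1]; print(p,np.linalg.norm(d),np.degrees(np.arctan2(d[1],d[0]))-90)
k=onz("top",[(413.5,218.4)],.0667);print(k,(a+b).mean(0)/2)
E
```

```text
t 1.77 pos [ 0.5028 -0.0961  0.1913] rot [-1.7998e+02  5.0000e-02  1.3910e+01] F [-0.04  0.24  0.28] q [ 39.   3. -32. 102.   2.  76. -69.] grip 0.0869 0.0
tool shift mm [  76.  -293.5    0. ]
[[ 0.60948642 -0.15766806  0.095     ]
 [ 0.57689869 -0.39141469  0.095     ]] 0.23600730838053183 -7.936720487871469
[[ 0.45699899 -0.14136147  0.0406    ]
 [ 0.4293328  -0.37487802  0.0406    ]] 0.2351497307037195 -6.756698082738183
[[ 0.51638434 -0.27964865  0.0667    ]] [ 0.51817922 -0.26633056  0.0678    ]
```

Emit:
arm_command --series "8.4 -32.6 0 0 0;8.4 -32.6 0 0 0;8.4 -32.6 0 0 0;8.4 -32.6 0 0 0;8.4 -32.6 0 0 0;8.4 -32.6 0 0 0;8.4 -32.6 0 0 0;8.4 -32.6 0 0 0;8.4 -32.6 0 0 0;0 0 0 -0.1 0;0 0 0 -0.1 0;0 0 0 0 0"

```text
time_s: 2.77
tool_pos: [0.5055, 0.2059, 0.1912]
tool_rot: [-180.0, 0.1, 25.6]
force: [0.1, -0.5, -0.5]
grip_width: 0.0872
grasp_force: 0.0
```

Run:
```python
from h import *
go(.506,.207)
i=cams.read_camera("side"); c=i[110:220,210:320]
cv2.imwrite("pics/s2.png",cv2.resize(c,None,fx=5,fy=5,interpolation=cv2.INTER_CUBIC))
print(proj("side",[[.506,.207,.143],[.506,.207,.068],[.506,.207,.191]]))
```

```text
t 2.77 pos [0.5055 0.2059 0.1912] rot [-1.7998e+02  6.0000e-02  2.5630e+01] F [ 0.11 -0.5  -0.48] q [ 19.  10. -48.  97.   8.  77. -95.] grip 0.0872 0.0
tool shift mm [ 1.  -0.8 -0. ]
[[253.71429649 146.77646554]
 [255.234151   168.16757034]
 [252.66050328 131.944248  ]]
```

View pics/s2.png

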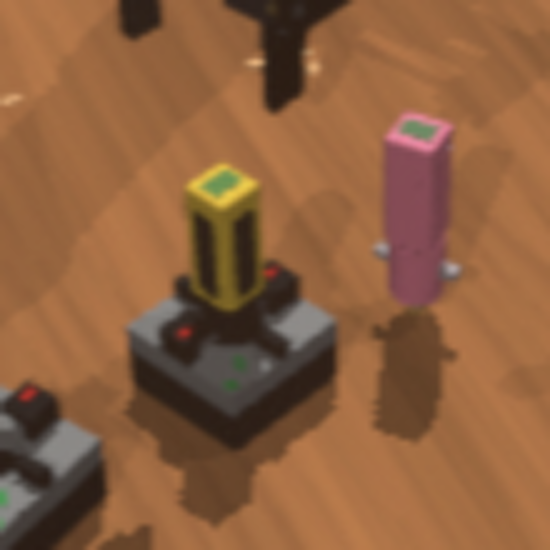

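The probe top is at about (254.6,146.4), within 1 px of the prediction, and the fingers straddle it. I'll descend and grip.

Emit:
arm_command --series "1 -1 25 0 0;0 0 30 0 0;0 0 25 0 0;0 0 16 0 0;0 0 9 0 0;0 0 0 0 120;0 0 0 0 180;0 0 0 0 255;0 0 0 0 255;0 0 0 0 255;0 0 0 0 255;0 0 0 0 255" --squeeze 12

```text
time_s: 3.82
tool_pos: [0.5069, 0.2065, 0.0872]
tool_rot: [180.0, -0.0, 25.4]
force: [0.1, -0.8, -0.3]
grip_width: 0.0484
grasp_force: 0.0
```

Emit:
arm_command --series "0 0 0 0 255;0 0 0 0 255;0 0 0 0 255;0 0 0 0 255;0 0 0 0 255;0 0 0 0 255"

```text
time_s: 4.32
tool_pos: [0.5066, 0.2065, 0.0867]
tool_rot: [-180.0, 0.0, 25.4]
force: [-0.4, -0.9, 1.0]
grip_width: 0.0304
grasp_force: 11.7
```

Emit:
arm_command --series "0 0 0 -0.05 255;0 0 0 -0.1 255;0 0 0 -0.1 255;0 0 0 -0.1 255;0 0 0 -0.1 255;0 0 0 -0.1 255;0 0 0 -0.1 255;0 0 0 -0.1 255;0 0 0 -0.1 255;0 0 0 -0.05 255;0 0 0 0 255"

```text
time_s: 5.23
tool_pos: [0.507, 0.2065, 0.0867]
tool_rot: [180.0, -0.0, 77.0]
force: [0.4, -0.3, 0.0]
grip_width: 0.0299
grasp_force: 11.8
```

The probe has turned to the unlock mark. The tool can only yaw, so the lean has to come from pivoting the probe in the pads. The plank's high end face is parallel to the wanted probe axis, so pushing the collar flat against it will set the 20° lean. The lugs must stay out of the way for that, so I'll regrip turned by 90° first.

Emit:
arm_command --series "0 0 0 0 60;0 0 0 0 60;0 0 0 0 60;0 0 0 0 60;0 0 0 0.12 60;0 0 0 0.12 60;0 0 0 0.12 60;0 0 0 0.12 60;0 0 0 0.12 60;0 0 0 0.12 60;0 0 0 0.12 60;0 0 0 0.12 60;0 0 0 0.12 60;0 0 0 0.12 60;0 0 0 0.12 60;0 0 0 0.12 60;0 0 0 0.12 60;0 0 0 0.01 255;0 0 0 0 255;0 0 0 0 255"

```text
time_s: 6.9
tool_pos: [0.5065, 0.2065, 0.0867]
tool_rot: [180.0, 0.0, -12.8]
force: [0.3, 0.4, -0.1]
grip_width: 0.0542
grasp_force: 0.0
```

Emit:
arm_command --series "0 0 0 0 255;0 0 0 0 255;0 0 0 0 255;0 0 0 0 255;0 0 0 0 255;0 0 0 0 255;0 0 0 0 255" --squeeze 20

```text
time_s: 7.48
tool_pos: [0.5067, 0.2066, 0.0867]
tool_rot: [-180.0, -0.0, -13.0]
force: [-0.3, 0.7, 0.5]
grip_width: 0.0303
grasp_force: 19.6
```

Emit:
arm_command --series "0 0 -5 0 255;0 0 -12 0 255;0 0 -18 0 255;0 0 -22 0 255;0 0 -22 0 255;0 0 -16 0 255;0 0 -8 0 255;0 0 0 -0.05 255;0 0 0 -0.055 255;0 0 0 0 255"

```text
time_s: 8.32
tool_pos: [0.5062, 0.2061, 0.1899]
tool_rot: [180.0, 0.0, -6.9]
force: [-0.3, -1.3, -2.8]
grip_width: 0.0296
grasp_force: 19.6
```

Run:
```python
from h import *
go(.631,-.294)
i=cams.read_camera("side"); c=i[60:220,190:350]
cv2.imwrite("pics/s3.png",cv2.resize(c,None,fx=3,fy=3,interpolation=cv2.INTER_CUBIC))
```

```text
t 8.32 pos [0.5062 0.2061 0.1899] rot [ 1.7996e+02  2.0000e-02 -6.9300e+00] F [-0.31 -1.31 -2.84] q [  14.    9.  -43.   97.    6.   76. -127.] grip 0.0296 19.6
tool shift mm [1.841e+02 4.814e+02 3.000e-01]
```

View pics/s3.png

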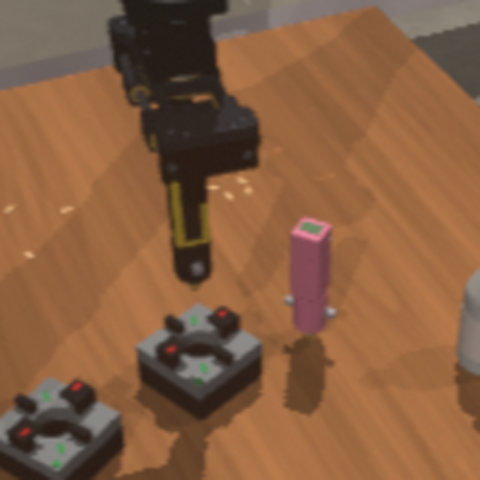

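The probe is out of the dock and upright, with the tip at crop (195,285). Next I'll carry it beyond the plank's high edge.

Emit:
arm_command --series "6 16 0 0 255;12 32 0 0 255;12 32 0 0 255;12 32 0 0 255;12 32 0 0 255;12 32 0 0 255;12 32 0 0 255;12 32 0 0 255;12 32 0 0 255;12 32 0 0 255;12 32 0 0 255;12 32 0 0 255;12 32 0 0 255;12 32 0 0 255;12 32 0 0 255;6 17 0 0 255;4 0 15 0 255;0 0 25 0 255;0 0 20 0 255;0 0 8 0 255"

```text
time_s: 10.03
tool_pos: [0.6283, -0.2918, 0.1171]
tool_rot: [-179.9, 0.4, -7.0]
force: [-1.6, 0.6, -2.8]
grip_width: 0.0303
grasp_force: 19.6
```

Run:
```python
from h import *
go(.631,-.294,.122)
i=cams.read_camera("side"); c=i[200:400,270:470]
cv2.imwrite("pics/s4.png",cv2.resize(c,None,fx=3,fy=3,interpolation=cv2.INTER_CUBIC))
```

```text
t 10.03 pos [ 0.6283 -0.2918  0.1171] rot [-179.85    0.38   -7.03] F [-1.56  0.59 -2.8 ] q [ 40.  28. -24.  81.  11.  74. -82.] grip 0.0303 19.6
tool shift mm [ 3.   1.9 -4.9]
```

View pics/s4.png

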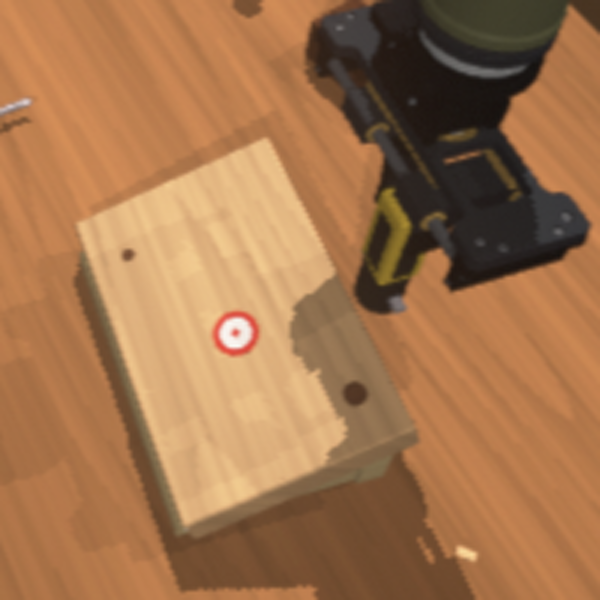

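The probe is upright, at crop (390,260), just beyond the high edge. I'll lower the grip force and lean it against the end face.

Emit:
arm_command --series "0 2 -5 0 255;0 0 0 0 255;-3 0 0 0 255;-3 0 0 0 255;-3 0 0 0 255;-3 0 0 0 255;-3 0 0 0 255;-3 0 0 0 255;-3 0 0 0 255;-3 0 0 0 255;0 0 0 0 255" --squeeze 5

```text
time_s: 11.0
tool_pos: [0.606, -0.2925, 0.1269]
tool_rot: [180.0, 0.0, -7.0]
force: [0.8, 0.7, -1.3]
grip_width: 0.0301
grasp_force: 5.0
```

Emit:
arm_command --series "-3 0 0 0 255;-3 0 0 0 255;-2 0 0 0 255;-2 0 0 0 255;-2 0 0 0 255;0 0 0 0 255"

```text
time_s: 11.5
tool_pos: [0.5941, -0.291, 0.1266]
tool_rot: [-180.0, 0.0, -7.0]
force: [0.5, -0.3, -1.3]
grip_width: 0.0297
grasp_force: 5.0
```

Emit:
arm_command --series "-1.5 0 0 0 255;-1.5 0 0 0 255;-1.5 0 0 0 255;0 0 0 0 255"

```text
time_s: 11.83
tool_pos: [0.5898, -0.2904, 0.1266]
tool_rot: [-180.0, 0.0, -7.0]
force: [0.7, -0.5, -1.0]
grip_width: 0.0297
grasp_force: 5.0
```

Run:
```python
from h import *
st()
i=cams.read_camera("side"); c=i[230:350,340:460]
j=cams.read_camera("top");cv2.imwrite("pics/t5.png",j)
cv2.imwrite("pics/s5.png",np.hstack([cv2.resize(c,(400,400),interpolation=cv2.INTER_CUBIC),cv2.resize(j[150:270,370:490],(400,400),interpolation=cv2.INTER_CUBIC)]))
```

```text
t 11.83 pos [ 0.5898 -0.2904  0.1266] rot [-1.8e+02  2.0e-02 -7.0e+00] F [ 0.67 -0.5  -0.97] q [ 42.  23. -24.  86.  10.  73. -80.] grip 0.0297 5.0
```

View pics/s5.png

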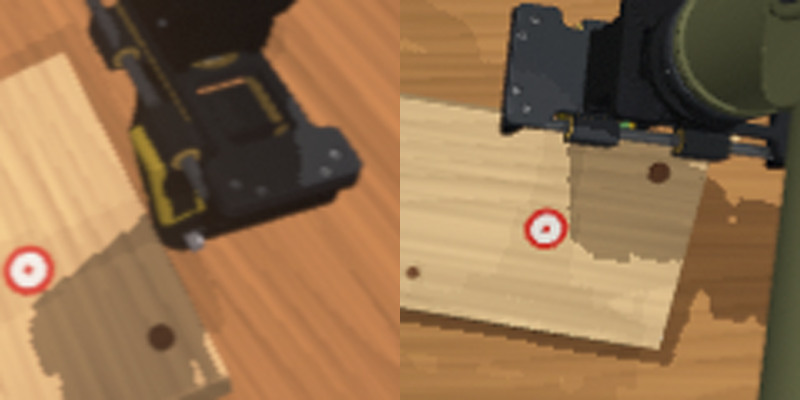

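The probe now leans toward the plank. I'll push on in small steps until the force rises, which means the collar is flush.

Emit:
arm_command --series "-1 0 0 0 255;-1 0 0 0 255;0 0 0 0 255"

```text
time_s: 12.18
tool_pos: [0.5881, -0.2902, 0.1267]
tool_rot: [180.0, -0.0, -7.0]
force: [0.1, 0.6, -1.3]
grip_width: 0.0299
grasp_force: 5.0
```

Emit:
arm_command --series "-1 0 0 0 255;-1 0 0 0 255;0 0 0 0 255"

```text
time_s: 12.43
tool_pos: [0.586, -0.2899, 0.1268]
tool_rot: [180.0, 0.0, -7.0]
force: [0.5, 0.0, -1.3]
grip_width: 0.0303
grasp_force: 5.0
```

```bash
cat >> h.py <<'E'
def probe(pos,rot,a,pts):  # a: lean deg (handle to -tool x); pts in probe coords, x = tool y axis, z to handle
    M=R.from_euler("xyz",rot,degrees=True).as_matrix(); piv=pos-0.019*M[:,2]
    z=-M[:,2]*np.cos(np.radians(a))-M[:,0]*np.sin(np.radians(a)); y=M[:,1]; w=np.cross(z,y)
    return np.array([piv+p[0]*y+p[1]*w+(p[2]-.0775)*z for p in pts])
E
python3 - <<'E'
from h import *
for a in range(10,31,4):
    print(a,proj("side",probe(np.array([.5898,-.2904,.1266]),[180,0,-7],a,[(.026,0,.0205),(0,0,0),(0,0,.115)])).round(1).tolist())
o=st()
for a in range(10,31,4): print(a,proj("side",probe(o["tool_pos"],o["tool_rot"],a,[(.026,0,.0205),(0,0,0),(0,0,.115)])).round(1).tolist())
i=cams.read_camera("side"); c=i[250:330,350:430]; cv2.imwrite("pics/s6.png",cv2.resize(c,(560,560),interpolation=cv2.INTER_CUBIC))
E
```

```text
10 [[393.0, 305.8], [386.9, 299.7], [387.8, 270.8]]
14 [[394.9, 305.0], [389.3, 298.7], [386.6, 271.3]]
18 [[396.7, 304.3], [391.7, 297.7], [385.3, 271.8]]
22 [[398.5, 303.4], [394.1, 296.6], [384.0, 272.4]]
26 [[400.3, 302.5], [396.4, 295.4], [382.7, 273.1]]
30 [[402.1, 301.6], [398.7, 294.1], [381.5, 273.8]]
t 12.43 pos [ 0.586  -0.2899  0.1268] rot [180.   0.  -7.] F [ 0.47  0.04 -1.34] q [ 43.  23. -24.  87.  10.  73. -80.] grip 0.0303 5.0
10 [[391.3, 306.2], [385.3, 300.1], [386.0, 271.2]]
14 [[393.2, 305.5], [387.7, 299.2], [384.7, 271.7]]
18 [[395.0, 304.7], [390.0, 298.1], [383.4, 272.3]]
22 [[396.8, 303.9], [392.4, 297.0], [382.2, 272.9]]
26 [[398.6, 303.0], [394.8, 295.8], [380.9, 273.5]]
30 [[400.4, 302.0], [397.1, 294.6], [379.7, 274.2]]
```

View pics/s6.png

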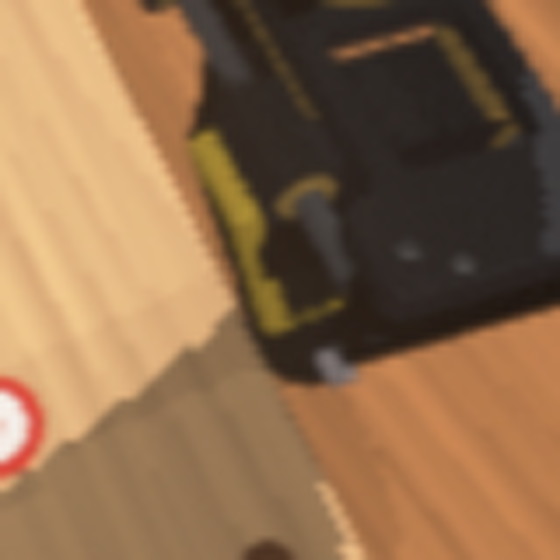

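The lug is at about (398,302), which suggests a lean of 22–25°. The collar has pivoted on the top edge rather than stopping flush. I'll firm up the grip, lift, and turn the lean plane across the side camera's view to measure it.

Emit:
arm_command --series "0 0 0 0 255;0 0 0 0 255;5 0 0 0 255;5 0 -15 0 255;5 0 -25 0 255;0 0 -25 0 255;0 0 -15 0.12 255;0 0 0 0.12 255;0 0 0 0.12 255;0 0 0 0.12 255;0 0 0 0.12 255;0 0 0 0.12 255;0 0 0 0 255;0 0 0 0 255" --squeeze 30

```text
time_s: 13.65
tool_pos: [0.6011, -0.2917, 0.2066]
tool_rot: [180.0, 0.0, -48.1]
force: [-0.3, 0.1, -2.3]
grip_width: 0.0302
grasp_force: 30.0
```

Run:
```python
from h import *
o=st()
i=cams.read_camera("side"); cv2.imwrite("pics/side7.png",i)
for a in range(12,31,3):
    print(a,proj("side",probe(o["tool_pos"],o["tool_rot"],a,[(.026,0,.0205),(0,0,-.014),(0,0,0),(0,0,.115)])).round(1).tolist())
p=proj("side",[o["tool_pos"]])[0].astype(int); u,v=p-50; print(u,v)
cv2.imwrite("pics/s7.png",cv2.resize(i[v:v+100,u:u+100],(600,600),interpolation=cv2.INTER_CUBIC))
```

```text
t 13.65 pos [ 0.6011 -0.2917  0.2066] rot [ 1.7998e+02  1.0000e-02 -4.8060e+01] F [-0.28  0.07 -2.28] q [  37.   21.  -18.   78.    7.   81. -119.] grip 0.0302 30.0
12 [[398.2, 285.1], [401.5, 285.4], [401.5, 281.0], [400.8, 240.5]]
15 [[399.8, 285.4], [404.0, 285.9], [403.6, 281.4], [399.6, 240.3]]
18 [[401.4, 285.7], [406.5, 286.3], [405.7, 281.8], [398.5, 240.2]]
21 [[403.1, 285.9], [409.0, 286.7], [407.9, 282.1], [397.4, 240.1]]
24 [[404.7, 286.1], [411.5, 287.0], [410.0, 282.3], [396.3, 240.0]]
27 [[406.3, 286.2], [414.0, 287.2], [412.1, 282.4], [395.2, 240.0]]
30 [[407.9, 286.3], [416.5, 287.3], [414.2, 282.5], [394.1, 240.0]]
348 210
```

View pics/s7.png

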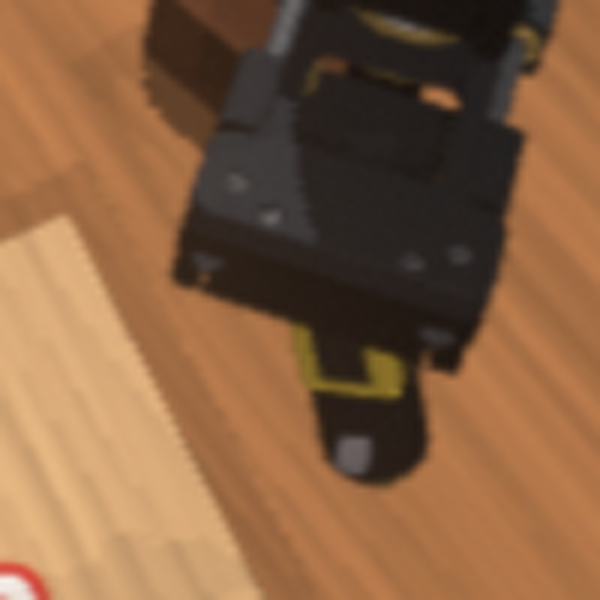

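The lug is at (406.8,285.8), so the lean is about 26°, agreeing with the edge geometry (25.5°). I'll take off about 6° by pushing the collar against the plank's low edge.

Emit:
arm_command --series "0 0 0 -0.12 255;0 0 0 -0.12 255;0 0 0 -0.12 255;0 0 0 -0.12 255;0 0 0 -0.12 255;0 0 0 -0.12 255;-15 0 0 0 255;-30 0 0 0 255;-32 0 0 0 255;-32 0 0 0 255;-32 0 0 0 255;-32 0 0 0 255;-30 0 0 0 255;-17 -1 0 0 255;0 0 20 0 255;0 0 35 0 255;0 0 35 0 255;0 0 25 0 255;0 0 14 0 255;0 0 0 0 255"

```text
time_s: 15.37
tool_pos: [0.3805, -0.2623, 0.0746]
tool_rot: [-179.8, 0.3, -6.8]
force: [-0.3, 0.6, -1.7]
grip_width: 0.0294
grasp_force: 30.0
```

Emit:
arm_command --series "0 0 0 0 255;0 0 0 0 255;0 0 0 0 255"

```text
time_s: 15.62
tool_pos: [0.384, -0.2648, 0.0794]
tool_rot: [179.9, -0.1, -7.0]
force: [-0.3, -0.9, -1.6]
grip_width: 0.0298
grasp_force: 30.0
```

Run:
```python
from h import *
from scipy.optimize import brentq
o=st(); d=(o["tool_pos"]-np.array([.5168,-.2799,0]))*1000; u=d[0]*.9925-d[1]*.1219; pz=d[2]+19
g=lambda x:lambda a:(-75.2-x)*np.cos(a)+(40.6-pz)*np.sin(a)-17
print("u",u,"pz",pz,{a:round(brentq(lambda x:g(x)(np.radians(a)),-160,-60),1) for a in(18,19,20,21,22,26)})
```

```text
t 15.62 pos [ 0.384  -0.2648  0.0794] rot [ 1.799e+02 -1.400e-01 -6.960e+00] F [-0.32 -0.93 -1.57] q [ 53.   2. -22. 116.   1.  62. -66.] grip 0.0298 30.0
u -133.6331590298622 pz 98.40549322038216 {18: -111.9, 19: -113.1, 20: -114.3, 21: -115.6, 22: -116.9, 26: -122.3}
```

Emit:
arm_command --series "4 0 0 0 255;3 0 0 0 255;2 0 0 0 255;2 0 0 0 255;2 0 0 0 255;2 0 0 0 255;2 0 0 0 255;1.5 0 0 0 255;1 0 0 0 255;0 0 0 0 255;0 0 0 0 255" --squeeze 5

```text
time_s: 16.53
tool_pos: [0.4022, -0.2664, 0.0777]
tool_rot: [-180.0, 0.0, -7.0]
force: [0.1, -0.3, -1.6]
grip_width: 0.0304
grasp_force: 5.0
```

Emit:
arm_command --series "0 0 0 0 255;0 0 0 0 255;-5 0 0 0 255;-10 0 -10 0 255;-10 0 -25 0 255;0 0 -35 0 255;0 0 -35 0.12 255;0 0 -22 0.12 255;20 0 0 0.12 255;20 0 0 0.12 255;20 0 0 0.12 255;20 0 0 0.12 255;0 0 0 0 255;0 0 0 0 255;0 0 0 0 255" --squeeze 40

```text
time_s: 17.78
tool_pos: [0.4446, -0.3037, 0.2044]
tool_rot: [180.0, 0.1, -48.2]
force: [0.2, 0.0, -1.6]
grip_width: 0.0299
grasp_force: 40.0
```

Run:
```python
from h import *
o=st()
i=cams.read_camera("side"); cv2.imwrite("pics/side8.png",i)
for a in range(12,31,3):
    print(a,proj("side",probe(o["tool_pos"],o["tool_rot"],a,[(.026,0,.0205),(0,0,-.014),(0,0,0),(0,0,.115)])).round(1).tolist())
p=proj("side",[o["tool_pos"]])[0].astype(int); u,v=p-40; print(u,v)
cv2.imwrite("pics/s8.png",cv2.resize(i[v:v+100,u:u+100],(600,600),interpolation=cv2.INTER_CUBIC))
```

```text
t 17.78 pos [ 0.4446 -0.3037  0.2044] rot [ 1.7999e+02  7.0000e-02 -4.8170e+01] F [ 0.24  0.02 -1.65] q [  53.    6.  -23.   97.    2.   78. -108.] grip 0.0299 40.0
12 [[326.7, 323.1], [333.9, 321.5], [333.1, 317.2], [324.9, 277.7]]
15 [[328.3, 323.5], [336.4, 322.1], [335.2, 317.8], [323.7, 277.5]]
18 [[329.9, 323.9], [338.9, 322.7], [337.3, 318.2], [322.6, 277.3]]
21 [[331.5, 324.2], [341.3, 323.2], [339.4, 318.6], [321.5, 277.1]]
24 [[333.1, 324.5], [343.8, 323.6], [341.4, 319.0], [320.5, 277.0]]
27 [[334.6, 324.7], [346.2, 324.0], [343.5, 319.3], [319.4, 276.9]]
30 [[336.2, 324.9], [348.5, 324.2], [345.5, 319.5], [318.4, 276.9]]
286 257
```

View pics/s8.png

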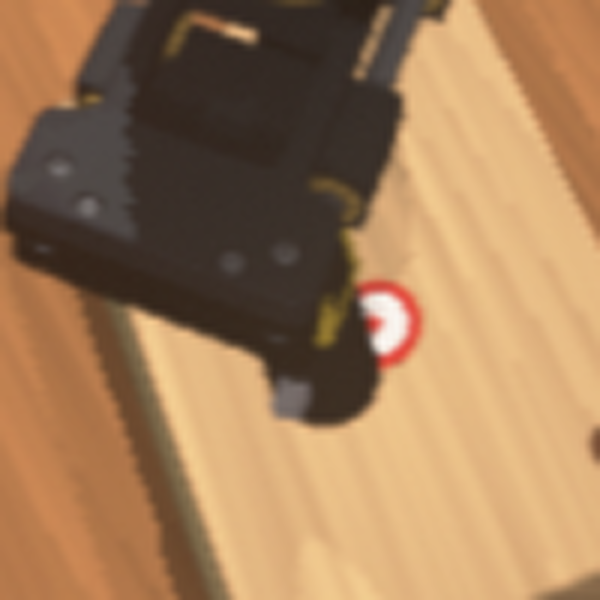

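The lug is at (334.5,323.2) and the collar centre at about (340.2,317.5). They give 21–25°, which is limited by camera bias. A half turn on the spot will cancel the bias.

Emit:
arm_command --series "0 0 0 -0.12 255;0 0 0 -0.12 255;0 0 0 -0.12 255;0 0 0 -0.12 255;0 0 0 -0.12 255;0 0 0 -0.12 255;0 0 0 -0.12 255;0 0 0 -0.12 255;0 0 0 -0.12 255;0 0 0 -0.12 255;0 0 0 -0.12 255;0 0 0 -0.12 255;0 0 0 -0.12 255;0 0 0 -0.12 255;0 0 0 -0.12 255;0 0 0 -0.12 255;0 0 0 -0.12 255;0 0 0 -0.12 255;0 0 0 -0.12 255;0 0 0 -0.12 255"

```text
time_s: 19.5
tool_pos: [0.4446, -0.3038, 0.2051]
tool_rot: [-180.0, 0.1, 89.7]
force: [0.8, -0.9, -1.7]
grip_width: 0.0296
grasp_force: 40.0
```

Emit:
arm_command --series "0 0 0 -0.12 255;0 0 0 -0.12 255;0 0 0 -0.12 255;0 0 0 -0.12 255;0 0 0 -0.12 255;0 0 0 -0.12 255;0 0 0 -0.022 255;0 0 0 0 255;0 0 0 0 255"

```text
time_s: 20.25
tool_pos: [0.445, -0.3041, 0.2049]
tool_rot: [-180.0, 0.0, 131.6]
force: [-0.4, 0.0, -1.7]
grip_width: 0.0299
grasp_force: 40.0
```

Run:
```python
from h import *
o=st()
i=cams.read_camera("side"); cv2.imwrite("pics/side9.png",i)
for a in range(12,31,3):
    print(a,proj("side",probe(o["tool_pos"],o["tool_rot"],a,[(-.026,0,.0205),(0,0,-.014),(0,0,0),(0,0,.115)])).round(1).tolist())
u,v=270,257
cv2.imwrite("pics/s9.png",cv2.resize(i[v:v+100,u:u+100],(600,600),interpolation=cv2.INTER_CUBIC))
```

```text
t 20.25 pos [ 0.445  -0.3041  0.2049] rot [-1.7997e+02  2.0000e-02  1.3163e+02] F [-0.37  0.03 -1.7 ] q [ 62.   6. -33.  97.   4.  78.  70.] grip 0.0299 40.0
12 [[314.3, 318.0], [314.9, 313.8], [316.7, 310.7], [334.2, 280.9]]
15 [[312.7, 317.1], [312.5, 312.6], [314.7, 309.6], [335.3, 281.4]]
18 [[311.2, 316.3], [310.3, 311.3], [312.8, 308.5], [336.4, 282.0]]
21 [[309.8, 315.4], [308.0, 310.0], [310.9, 307.4], [337.4, 282.6]]
24 [[308.3, 314.5], [305.9, 308.6], [309.0, 306.2], [338.5, 283.3]]
27 [[306.9, 313.6], [303.7, 307.2], [307.2, 305.0], [339.4, 284.0]]
30 [[305.6, 312.6], [301.7, 305.8], [305.4, 303.8], [340.4, 284.6]]
```

View pics/s9.png

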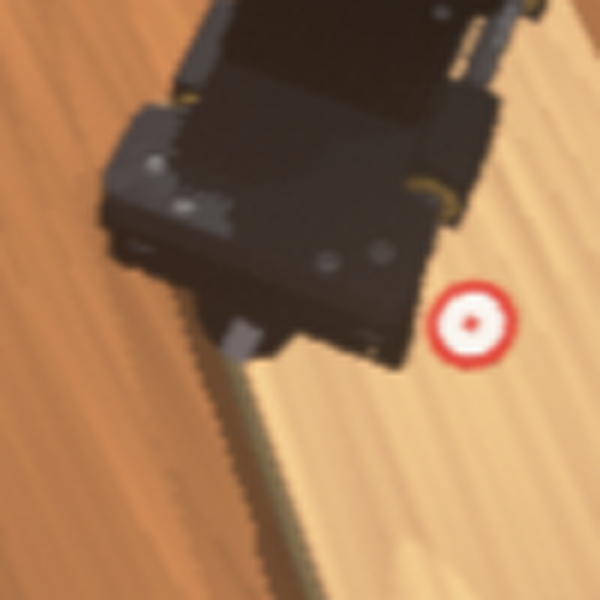

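With the half turn, lug 1 is at (334.5,323.2) and lug 2 at (310.2,313.5). That gives a lean of about 23.5° and a camera bias of (1.6,-1.2) px. I'll push once more at the low edge, about 2.5 mm further.

Emit:
arm_command --series "0 0 0 0.12 255;0 0 0 0.12 255;0 0 0 0.12 255;0 0 0 0.12 255;0 0 0 0.12 255;0 0 0 0.12 255;0 0 0 0.12 255;0 0 0 0.12 255;0 0 0 0.12 255;0 0 0 0.12 255;0 0 0 0.12 255;0 0 0 0.12 255;0 0 0 0.12 255;0 0 0 0.12 255;0 0 0 0.12 255;0 0 0 0.12 255;0 0 0 0.12 255;0 0 0 0.12 255;0 0 0 0.12 255;0 0 0 0.12 255"

```text
time_s: 21.97
tool_pos: [0.4452, -0.3041, 0.2047]
tool_rot: [180.0, 0.0, -6.2]
force: [-0.3, 0.0, -0.5]
grip_width: 0.0298
grasp_force: 40.0
```

Emit:
arm_command --series "0 0 0 0.02 255;-22 -10 0 0 255;-22 -10 0 0 255;-22 -10 0 0 255;0 0 20 0 255;0 0 35 0 255;0 0 35 0 255;0 0 22 0 255;0 0 10 0 255;0 0 5 0 255;0 0 0 0 255;0 0 0 0 255;0 0 0 0 255"

```text
time_s: 23.05
tool_pos: [0.3847, -0.2674, 0.0794]
tool_rot: [179.9, -0.2, -6.9]
force: [0.1, 0.3, -1.5]
grip_width: 0.0296
grasp_force: 40.0
```

Run:
```python
from h import *
o=st(); d=(o["tool_pos"]-np.array([.5168,-.2799,0]))*1000; print("u",d[0]*.9925-d[1]*.1219,"pz",d[2]+19)
```

```text
t 23.05 pos [ 0.3847 -0.2674  0.0794] rot [ 1.799e+02 -1.500e-01 -6.870e+00] F [ 0.11  0.33 -1.46] q [ 57.   2. -25. 115.   1.  62. -66.] grip 0.0296 40.0
u -132.6569742906597 pz 98.44644801031977
```

Emit:
arm_command --series "4 0 0 0 255;4 0 0 0 255;3 0 0 0 255;2 0 0 0 255;2 0 0 0 255;2 0 0 0 255;2 0 0 0 255;1 0 0 0 255;0.5 0 0 0 255;0 0 0 0 255;0 0 0 0 255" --squeeze 5

```text
time_s: 23.97
tool_pos: [0.4035, -0.269, 0.0776]
tool_rot: [-180.0, 0.0, -6.9]
force: [-1.5, 0.8, -2.1]
grip_width: 0.03
grasp_force: 5.0
```

Run:
```python
from h import *
o=st(); d=(o["tool_pos"]-np.array([.5168,-.2799,0]))*1000; print("u",d[0]*.9925-d[1]*.1219,"pz",d[2]+19)
```

```text
t 23.97 pos [ 0.4035 -0.269   0.0776] rot [-1.80e+02  2.00e-02 -6.89e+00] F [-1.52  0.75 -2.15] q [ 56.   5. -26. 113.   2.  62. -68.] grip 0.03 5.0
u -113.74909394627525 pz 96.63179647519411
```

Emit:
arm_command --series "1 0 0 0 255;0 0 0 0 255"

```text
time_s: 24.13
tool_pos: [0.4047, -0.2692, 0.0778]
tool_rot: [180.0, -0.0, -6.9]
force: [0.7, -0.4, -1.8]
grip_width: 0.0298
grasp_force: 5.0
```

Emit:
arm_command --series "0 0 0 0 255;0 0 0 0 255;0 0 0 0 255;-6 0 0 0 255;-10 0 -20 0 255;0 0 -35 0 255;0 0 -30 0 255;10 -3 -8 0 255;25 0 0 0 255;30 0 0 0 255;20 0 0 0 255;5 0 0 0 255;0 0 0 0 255;0 0 0 0 255;0 0 0 0 255" --squeeze 40

```text
time_s: 25.38
tool_pos: [0.477, -0.2753, 0.1705]
tool_rot: [180.0, 0.1, -6.9]
force: [-1.1, -0.4, -1.3]
grip_width: 0.0297
grasp_force: 40.0
```

```bash
cat >> h.py <<'E'
def uv(o):
    d=(o["tool_pos"]-np.array([.5168,-.2799,0]))*1000; print("u",d[0]*.9925-d[1]*.1219,"v",d[0]*.1219+d[1]*.9925,"pz",d[2]+19)
E
python3 - <<'E'
from h import *
o=st(); uv(o)
i=cams.read_camera("side"); cv2.imwrite("pics/side10.png",i)
for a in range(14,27,3):
    print(a,(proj("side",probe(o["tool_pos"],o["tool_rot"],a,[(.026,0,.0205),(0,0,-.02),(0,0,0),(0,0,.115)]))+[1.6,-1.2]).round(1).tolist())
u,v=300,230
cv2.imwrite("pics/s10.png",cv2.resize(i[v:v+100,u:u+100],(600,600),interpolation=cv2.INTER_CUBIC))
E
```

```text
t 25.38 pos [ 0.477  -0.2753  0.1705] rot [ 1.7997e+02  8.0000e-02 -6.9400e+00] F [-1.11 -0.44 -1.33] q [ 53.   9. -28.  98.   4.  74. -73.] grip 0.0297 40.0
u -40.05925202990551 v -0.2544438799653701 pz 189.5446187647432
14 [[345.8, 307.4], [343.2, 304.9], [341.9, 300.5], [333.2, 271.3]]
17 [[347.3, 306.7], [345.6, 303.9], [343.8, 299.7], [332.2, 271.7]]
20 [[348.7, 306.1], [347.9, 302.9], [345.7, 298.8], [331.1, 272.2]]
23 [[350.2, 305.4], [350.2, 301.7], [347.6, 297.9], [330.1, 272.7]]
26 [[351.6, 304.6], [352.5, 300.6], [349.4, 296.9], [329.1, 273.2]]
```

View pics/s10.png

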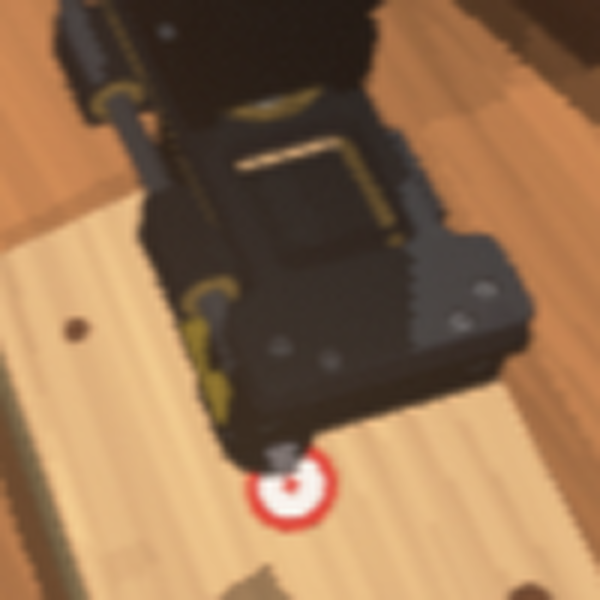

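The lug is at (347.0,306.2), giving a lean of about 17–19°, and the probe hovers just above the ring. I have passed the picture allowance, so from here I'll work by numbers only. First I'll refine the spot using the bias-corrected side ray and the top ray.

Run:
```python
from h import *
print("side raw/corr",onz("side",[(348.75,310.9),(347.15,312.1),(347.85,311.5)],.067))
print("top",onz("top",[(413.5,218.4)],.067))
o=st()
for a in(17,18,19,20): print(a,probe(o["tool_pos"],o["tool_rot"],a,[(0,0,-.02)]).round(4))
i=cv2.imread("pics/side10.png")[296:318,338:358].astype(int)
m=(i[...,2]>i[...,1]+60)&(i[...,2]>i[...,0]+60)&(i[...,1]<110); y,x=np.nonzero(m); print("red",x.min()+338,x.max()+338,y.max()+296)
g=(abs(i[...,2]-i[...,0])<25)&(i[...,1]>85)&(i[...,1]<190); y,x=np.nonzero(g); k=y<13; print("grey",x[k].mean()+338,y[k].mean()+296,k.sum(),[(a+338,b+296) for a,b in zip(x[k],y[k])])
```

```text
side raw/corr [[ 0.51859656 -0.28074967  0.067     ]
 [ 0.51424244 -0.28176181  0.067     ]
 [ 0.51623128 -0.28117199  0.067     ]]
top [[ 0.516359   -0.27955445  0.067     ]]
t 25.43 pos [ 0.4771 -0.2753  0.1707] rot [ 1.7996e+02  6.0000e-02 -6.9500e+00] F [-0.06 -0.09 -0.91] q [ 53.   9. -28.  98.   4.  74. -73.] grip 0.0301 40.0
17 [[ 0.5053 -0.2788  0.0964]]
18 [[ 0.5069 -0.279   0.097 ]]
19 [[ 0.5085 -0.2792  0.0975]]
20 [[ 0.5101 -0.2794  0.0981]]
red 341 355 317
grey 346.75 306.05 20 [(np.int64(346), np.int64(304)), (np.int64(347), np.int64(304)), (np.int64(348), np.int64(304)), (np.int64(345), np.int64(305)), (np.int64(346), np.int64(305)), (np.int64(347), np.int64(305)), (np.int64(348), np.int64(305)), (np.int64(345), np.int64(306)), (np.int64(346), np.int64(306)), (np.int64(347), np.int64(306)), (np.int64(348), np.int64(306)), (np.int64(349), np.int64(306)), (np.int64(345), np.int64(307)), (np.int64(346), np.int64(307)), (np.int64(347), np.int64(307)), (np.int64(348), np.int64(307)), (np.int64(349), np.int64(307)), (np.int64(345), np.int64(308)), (np.int64(346), np.int64(308)), (np.int64(347), np.int64(308))]
```

Emit:
arm_command --series "2 0 6 0 255;2.6 0 7 0 255;2 0 5 0 255;1 0 2.8 0 255;0 0 0 0 255;0 0 0 0 255;0 0 0 0 255;0 0 0 0 255"

```text
time_s: 26.1
tool_pos: [0.4862, -0.2761, 0.1502]
tool_rot: [180.0, -0.0, -6.9]
force: [-1.1, 0.4, -1.3]
grip_width: 0.03
grasp_force: 40.0
```

```bash
cat >> h.py <<'E'
def favg(n=12):
    F=[];P=[]
    for _ in range(n): cams.read_camera("side"); o=telemetry.get_obs(); F.append(o["force"]);P.append(o["tool_pos"])
    F=np.array(F); print("F",F.mean(0).round(2),"sd",F.std(0).round(2),"pos",np.mean(P,0).round(4),"t",o["time_s"],o["grasp_force"]); uv(o)
E
python3 -c "
from h import *
favg()"
```

```text
F [ 0.07 -0.16 -1.61] sd [0.69 0.31 0.43] pos [ 0.4861 -0.276   0.1501] t 26.7 39.99997646547854
u -31.010524605596824 v 0.16458465053315985 pz 168.938844793578
```

Emit:
arm_command --series "1 0 3 0 255;1 0 3 0 255;0.8 0 2.3 0 255;0.7 0 2 0 255;0 0 0 0 255;0 0 0 0 255;0 0 0 0 255"

```text
time_s: 27.28
tool_pos: [0.4894, -0.2763, 0.1397]
tool_rot: [180.0, 0.0, -6.9]
force: [-1.8, 0.1, 0.2]
grip_width: 0.0298
grasp_force: 40.0
```

```bash
python3 -c "
from h import *
favg()"
```

```text
F [-1.27  0.28 -0.1 ] sd [0.53 0.4  0.47] pos [ 0.4894 -0.2763  0.1397] t 27.8833 40.00017645768821
u -27.54304046237776 v 0.17747100935867266 pz 158.6474290519501
```

Run:
```python
from h import *
o=st(); im=cams.read_camera("side"); cv2.imwrite("pics/side11.png",im)
for a in(15,17,19,21):
    p=proj("side",probe(o["tool_pos"],o["tool_rot"],a,[(.026,0,.0205),(0,0,-.0165)])); print(a,p.round(1).tolist(),"tip-lug",(p[1]-p[0]).round(1))
p=p[0]+[1,-1]; u,v=(p-8).astype(int); i=im[v:v+16,u:u+16].astype(int)
g=(abs(i[...,2]-i[...,0])<25)&(i[...,1]>85)&(i[...,1]<190); y,x=np.nonzero(g); print("grey",x.mean()+u,y.mean()+v,len(x))
for r in g: print("".join(".#"[c] for c in r))
print(u,v,"d(px)/du,dv mm", proj("side",[[.5168,-.2799,.067],[.5168+.0094,-.2799-.0011,.0704]]))
```

```text
t 27.88 pos [ 0.4895 -0.2764  0.1396] rot [ 1.80e+02  1.00e-02 -6.89e+00] F [-1.54  0.06 -0.05] q [ 52.  11. -28.  99.   6.  71. -75.] grip 0.0297 40.0
15 [[349.0, 314.5], [346.3, 311.0]] tip-lug [-2.7 -3.5]
17 [[350.0, 314.1], [347.8, 310.4]] tip-lug [-2.2 -3.8]
19 [[350.9, 313.7], [349.3, 309.7]] tip-lug [-1.6 -4. ]
21 [[351.8, 313.3], [350.7, 309.0]] tip-lug [-1.1 -4.3]
grey 351.0 313.0 7Traceback (most recent call last):
  File "<stdin>", line 7, in <module>
  File "<stdin>", line 7, in <genexpr>
TypeError: string indices must be integers, not 'numpy.bool'
```

Contact is made, with about 3.5 mm of compression so far. The lug at about (351,313) puts the tip 1–2 mm upslope and 1–3 mm to +y of the ring centre. I'll lift slightly, shift by half of that, and press on to half way.

Emit:
arm_command --series "-1.7 0 -4.7 0 255;-1.4 1.8 0.5 0 255;0 0 0 0 255;1 0 2.5 0 255;0.7 0 2.2 0 255;0.6 0 1.6 0 255;0.6 0 1.6 0 255;0 0 0 0 255;0 0 0 0 255;0 0 0 0 255"

```text
time_s: 28.77
tool_pos: [0.4891, -0.2784, 0.1361]
tool_rot: [180.0, -0.0, -6.9]
force: [-1.6, -1.4, 0.5]
grip_width: 0.0298
grasp_force: 40.0
```

```bash
python3 -c "
from h import *
favg(16)"
```

```text
F [-0.84 -1.51  1.14] sd [0.46 0.61 0.58] pos [ 0.4891 -0.2783  0.136 ] t 29.5667 40.007170708850026
u -27.666378221590655 v -1.783380933736411 pz 154.9904370467682
```

Emit:
arm_command --series "0.2 0 0.6 0 255;0 0 0 0 255;0 0 0 0 255;0 0 0 0 255"

```text
time_s: 29.9
tool_pos: [0.4893, -0.2783, 0.1354]
tool_rot: [180.0, -0.0, -6.9]
force: [-0.5, -2.3, 1.2]
grip_width: 0.0299
grasp_force: 40.0
```

Run:
```python
from h import *
favg(16); o=st()
im=cams.read_camera("side"); cv2.imwrite("pics/side12.png",im)
for a in(17,19,21): print(a,proj("side",probe(o["tool_pos"],o["tool_rot"],a,[(.026,0,.0205),(0,0,-.013)])).round(1).tolist())
i=im[304:324,338:362].astype(int)
g=(abs(i[...,2]-i[...,0])<25)&(i[...,1]>70)&(i[...,1]<190); r=(i[...,2]>i[...,1]+60)&(i[...,2]>i[...,0]+60)&(i[...,1]<120)
for a,b in zip(g,r): print("".join("#" if c else "r" if d else "." for c,d in zip(a,b)))
```

```text
F [-1.24 -2.2   1.29] sd [0.39 0.54 0.4 ] pos [ 0.4893 -0.2782  0.1354] t 30.7 40.00939805991948
u -27.497239314345705 v -1.623969279422905 pz 154.3626385513631
t 30.7 pos [ 0.4893 -0.2782  0.1354] rot [180.     0.    -6.89] F [-1.27 -1.09  1.  ] q [ 52.  12. -28.  99.   6.  70. -75.] grip 0.0301 40.0
17 [[350.1, 316.0], [347.7, 311.5]]
19 [[351.1, 315.6], [349.1, 310.8]]
21 [[352.0, 315.2], [350.5, 310.2]]
........................
........................
........................
........................
........................
........................
........................
........................
........................
........................
.............###........
...........####.........
............###.........
.......rrr.r............
.........rrr............
........................
........................
........................
........................
........................
```

A sideways force of about 2 N remains, probably because the tip stuck during the shift transient. I'll lift clear, settle, and press straight again.

Emit:
arm_command --series "-1.4 0 -4.4 0 255;-2 0 -5 0 255;0 0 0 0 255;0 0 0 0 255;0 0 0 0 255;0 0 0 0 255"

```text
time_s: 31.25
tool_pos: [0.4858, -0.2772, 0.1444]
tool_rot: [-180.0, 0.0, -6.9]
force: [0.0, 0.5, -1.8]
grip_width: 0.0296
grasp_force: 40.0
```

```bash
python3 -c "
from h import *
favg(12)"
```

```text
F [-0.08  0.33 -1.29] sd [0.41 0.53 0.47] pos [ 0.4859 -0.2776  0.1446] t 31.85 39.999978421255946
u -30.885513053270493 v -1.609872820248444 pz 163.73827981676374
```

Emit:
arm_command --series "0.6 0 1.6 0 255;0.6 0 1.6 0 255;0.6 0 1.6 0 255;0.6 0 1.6 0 255;0.5 0 1.5 0 255;0.5 0 1.5 0 255;0 0 0 0 255;0 0 0 0 255;0 0 0 0 255"

```text
time_s: 32.6
tool_pos: [0.4892, -0.2782, 0.1355]
tool_rot: [180.0, 0.0, -6.9]
force: [-1.1, 0.2, 1.3]
grip_width: 0.0296
grasp_force: 40.0
```

```bash
python3 -c "
from h import *
favg(16)"
```

```text
F [-1.32  0.1   1.17] sd [0.48 0.47 0.29] pos [ 0.4892 -0.2782  0.1354] t 33.4 39.9999950453639
u -27.536749120032518 v -1.642017466526594 pz 154.33011896477709
```

```bash
python3 -c "
from cell import env
print(env.sign_off())"
```

```text
the job is handed in; nothing more can be done
None
```

I handed the job in at 33.4 s with the probe unlocked, lifted out and held at 40 N, its tip pressed on the red ring. The force suggests the tip is about 6–7 mm in. I estimate its lean at 17–20° against the plank's 20° and the tip within about 3 mm of the ring's centre. I never steered toward the bottle, offcut or screwdriver, though I did not re-check them at the end, and I viewed 12 pictures, two over the limit of 10.

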